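Eject the cutlery case from the leaning steriliser dock and stand it in the utensil caddy

ROBOT

A 6-joint arm with a two-finger parallel gripper is mounted at the origin on the work surface. World frame = base frame: x ahead of the robot, y to its left, z up, the work surface at z = 0. Lengths are in m, angles in rad, forces in N, time in s.
With the tool pointing down it reaches from about 0.375 to 0.9 m from the base axis. Payload 3.1 kg.
Tool frame: the origin (TCP) lies between the finger pads; the fingertips stand 19 mm ahead of it and the grasp point (between the pads) is the TCP; z points along the fingers, y is the direction in which the jaws open and shut (so a half turn about z gives the same grasp; the last joint's range is limited). The gripper opens to 85 mm and grips with 20 to 120 N. Pads are 22 mm wide; open, the fingers measure 114 mm over their backs; the gripper's body (76 mm by 85 mm) begins 54 mm behind the grasp point. The pads swing forward as they close: fully open they stand 13 mm farther back than shut.
Start: joints at [1.024, 0.527, 1.433, -0, 1.181, -0.178], TCP at [0.225, 0.583, 0.25] pointing down, gripper open.
Joint ranges: [-3.08, 3.08], [-0.75, 2.2], [0.22, 2.44], [-1.43, 4.57], [0, 2.65], [-2.85, 2.85]. Speed limits (rad/s): [2.79, 2.79, 3.14, 3.14, 3.14, 3.14].

INTERFACE

Orientations are given as a unit quaternion [x, y, z, w].
In Python, from station import manip, optics, job gives the robot as it stands.
- The arm moves only by the shell command python3 -m inch 'ROWS' [OPENING] [FORCE]. ROWS is JSON, one flat list of numbers, 4 for each row, row after row: the shift along the world's x, y, z in cm, then the turn about the world's z in rad. A call has 1 to 20 rows; each row shifts and turns the commanded pose from where the row before left it; what a row does not reach is not made up. A row lasts 1/8 s, in which the tool goes at most 62.5 mm and 10.7 degrees, less where a joint would pass 70% of its speed; a pose out of reach is approached as far as the arm can. A call with a gripper value outside its range is refused whole. OPENING is the opening in per cent of the stroke, from 0 (shut) to 100 (fully open), set as the call begins (- or left out, the last holds). The fingers move at their own pace and stop on an object; FORCE is the grip in N (left out, the last holds). Time passes only in rows, so rows that do not move let the fingers close. It gives the time, the measured TCP pose, the force and the opening at its end, in the units of the state.
- manip.sense(): the state, without advancing time (a new reading comes with each control period).
- optics.snapshot(name): name is "side" or "top"; returns (picture, depth): 400x640x3 uint8, red, green, blue; 400x640 float32, m along the optical axis (not along the pixel's ray), 0 where there is no reading.
- optics.camera_model(name): a dict with "mtx" (3x3 intrinsics, pixels), "camera_from_world" (4x4, takes a point from world to camera coordinates). Camera axes: x right, y up, looking along -z (the intrinsics and any distortion apply to the point x, -y, -z); pixel columns grow to the right and rows downward; lengths in m; the calibration is good to about 2 mm. A picture is of the moment at which its call begins. camera_model takes no time and is no camera call.
- job.sign_off(): hands the job in, once; it reports no verdict.
The state is a dict: "t": time; "q": joint angles; "qd": joint speeds; "tau": joint torques, N m; "tcp_pos": TCP position; "tool_rot": TCP orientation; "force": force on the tool from outside, world axes, zero at the start; "ft_torque": the same for the moment, N m; "finger_gap": opening from 0.0 (shut) to 1.0 (fully open).
Only numpy, scipy, OpenCV 4.12 (cv2) and the standard library are available. Lean on these libraries where they do the work, as an engineer would, in place of code of your own. Each camera call takes 0.05 s, during which the arm holds its last target.

TASK

The green travel cutlery case is done in the leaning white steriliser dock. Press the orange ejector slide all the way in so that the case is pushed up out of its slot, then draw the case out, put it standing upright in the empty bay of the grey utensil caddy, lowering it in rather than dropping it, and let go. Leave the other kitchen things as they are.

Things in the scene. Friction and masses are not known exactly. Their poses are not given: they have to be found in the camera images.
- dock: The fixed steriliser dock: grey base 170 x 160 mm with a white housing that leans 32 degrees towards the dock's -x side (roughly towards the robot). Origin: centre of the base's underside; z up. Two sprung rubber pads in its slot hold the case by friction (a few newtons) wherever it stands, so it stays up once ejected.
- slot: White housing. Origin: centre of the slot mouth, level with the rim, 138 mm above the table. z = way out of the slot, up, 32 degrees from vertical; y level, along the slot's 60 mm width; x across its 30 mm thickness. Housing: x -22 to +22 mm, y -36 to +101 mm, 143 mm deep; only the ejector stands above the rim.
- eject (a joint): Spring ejector slide: 0 = out (rest), 0.045 m = fully pressed, at its stop. It is pressed along -z of slot and lifts the case equally along +z, so a full press raises the case 45 mm. Takes about 3 to 12 N with the case in; the force leaps at the stop. Springs back to 0 when let go; the case stays up.
- eject_pad (a point): Centre of the upper face of the ejector's orange pad, 32 mm along x and 42 mm along y of slot, face square to z of slot. It stands 50 mm above the rim at rest, 5 mm fully pressed; 66 mm along +y of slot from the slot's centre.
- case: Green rigid cutlery case with white bands, about 0.15 kg: 26 mm (x) by 56 mm (y) by 130 mm long (z). Origin: centre of its foot, the end deep in the slot; z points to the other end. At the start its upper end is flush with the rim and its axes match slot's; after a full press 45 mm stands out, to be gripped across the 26 mm.
- bay (a point): Centre of the floor of the caddy's empty bay, 4 mm above the table. The bay is 48 mm wide along this frame's x and 76 mm along its y, open above; z is up. Stood in it, the case's 56 mm width goes along y.
- caddy: Fixed grey plastic utensil caddy, 56 mm (x) by 158 mm (y), walls 4 mm, rim 80 mm above the table. Origin: underside below the centre of the empty bay. The full bay is on the +y side, its centre 77 mm away; a wooden spatula and a steel utensil lean in it away from the empty bay, up to 175 mm above the table.
- jar: Bystander: closed clear glass jar with aluminium twist cap, 72 mm diameter, 105 mm tall. Origin: centre of its underside.
- mug: Bystander: blue ceramic mug, 80 mm diameter, 90 mm tall, handle on its +y side. Origin: centre of its underside.
- egg_ring: Bystander: yellow silicone egg ring, 96 mm across, 18 mm tall. Origin: centre of its underside.
- saucer: Bystander: white ceramic saucer, 140 mm across, 18 mm tall. Origin: centre of its underside.
- spoon_a: Bystander: aluminium spoon, 170 mm long, lying along its x. Origin: centre of its underside.
- spoon_b: Bystander: a second such aluminium spoon. Origin: centre of its underside.
Not all that is in view belongs to the job. There is more than one size of the case; the job needs the smallest.

How it is judged:
By the outcome, as a careful person would: the job done as asked, in the order asked, and still so for the second after the job is handed in, with the robot touching nothing.
It also fails if it takes over 56 s, if anything falls off the work surface, if the arm or the gripper's body presses on something with over 40 N, if the wrist force passes 120 N, or if a joint passes its speed limit or range.

## Working session

There is one attempt and no reset: what is moved stays moved. The work goes in short steps, Python scripts to look and compute and a shell command to move; the robot and the scene stay as the last step left them, time stands still between calls to the robot, and variables do not carry over. Pictures are saved under pics/ and viewed, and the job is handed in when it is done.

```bash
mkdir -p pics; ls; cat > h.py <<'E'
import numpy as np, cv2
from station import manip, optics, job
def snap(name,tag):
    p,d=optics.snapshot(name); np.savez(f'{tag}.npz',p=p,d=d); cv2.imwrite(f'pics/{tag}.png',p[:,:,::-1]); return p,d
def load(tag):
    z=np.load(f'{tag}.npz'); return z['p'],z['d']
def cam(name):
    m=optics.camera_model(name); return np.array(m['mtx']),np.array(m['camera_from_world']),m
def pts(name,d,uv):
    K,T,m=cam(name); uv=np.atleast_2d(uv).astype(int); z=d[uv[:,1],uv[:,0]]
    x=(uv[:,0]-K[0,2])/K[0,0]*z; y=(uv[:,1]-K[1,2])/K[1,1]*z
    c=np.c_[x,-y,-z,np.ones(len(z))]; return (np.linalg.inv(T)@c.T).T[:,:3]
def cloud(name,d):
    v,u=np.mgrid[:400,:640]; return pts(name,d,np.c_[u.ravel(),v.ravel()]).reshape(400,640,3)
def proj(name,P):
    K,T,m=cam(name); P=np.atleast_2d(P); c=(T@np.c_[P,np.ones(len(P))].T).T
    x,y,z=c[:,0],-c[:,1],-c[:,2]; return np.c_[K[0,0]*x/z+K[0,2],K[1,1]*y/z+K[1,2]]
E
python3 - <<'E'
from h import *
for n in ('side','top'):
    snap(n,n+'0'); print(cam(n)[2])
print(manip.sense())
E
```

```text
pics
{'mtx': array([[367.87883726,   0.        , 312.30858304],
       [  0.        , 367.87883726, 200.02377112],
       [  0.        ,   0.        ,   1.        ]]), 'camera_from_world': array([[ 0.99376532, -0.10940624, -0.0214652 , -0.51210342],
       [ 0.07616412,  0.52557449,  0.84733139, -0.15497811],
       [-0.08142178, -0.84368343,  0.53063053, -1.23475612],
       [ 0.        ,  0.        ,  0.        ,  1.        ]])}
{'mtx': array([[405.57426744,   0.        , 317.1912834 ],
       [  0.        , 405.57426744, 200.32686095],
       [  0.        ,   0.        ,   1.        ]]), 'camera_from_world': array([[ 0.0259358 , -0.99964882,  0.00543705,  0.00563376],
       [ 0.98966703,  0.02644331,  0.14092524, -0.49993063],
       [-0.14101952,  0.00172586,  0.99000531, -1.21698547],
       [ 0.        ,  0.        ,  0.        ,  1.        ]])}
{'t': 0.1, 'q': array([ 1.02452156e+00,  5.28379638e-01,  1.43377965e+00,  1.14997404e-05,
        1.18140504e+00, -1.78474371e-01]), 'qd': array([-3.89359482e-04, -3.42331544e-03, -4.12694416e-03,  5.74214632e-05,
       -1.23638620e-03,  1.68751702e-03]), 'tau': array([ 7.01906247e-04, -4.43301415e+01, -1.78587055e+01, -1.69516420e-04,
        3.91628229e-03,  3.22662140e-05]), 'tcp_pos': array([0.22436015, 0.58268815, 0.24942574]), 'tool_rot': array([ 1.82867451e-01,  9.83137083e-01, -9.19929713e-04, -3.54446912e-04]), 'force': array([-0.41174387,  0.46815684,  0.19495706]), 'ft_torque': array([0.01363584, 0.04090836, 0.00856979]), 'finger_gap': 1.0036561234464605}
```

View pics/side0.png

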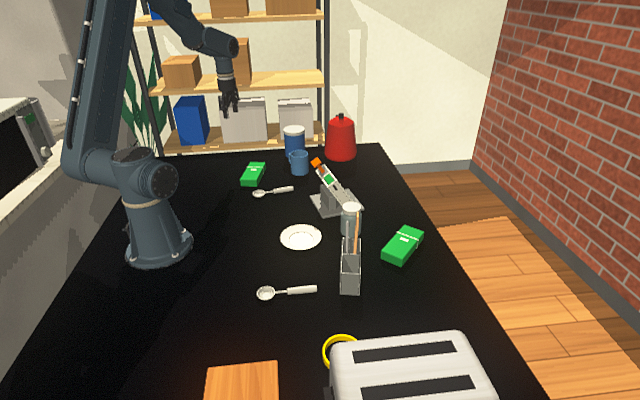

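View pics/top0.png

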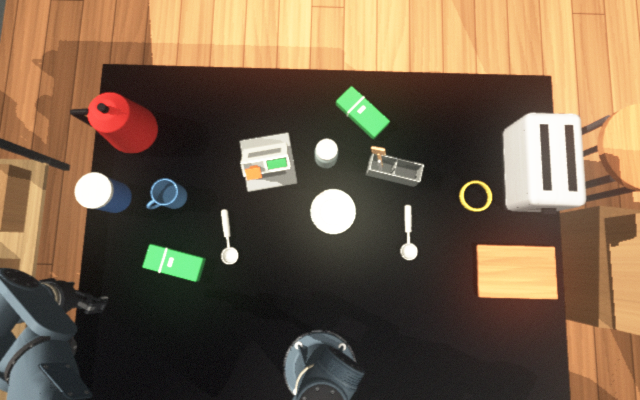

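```bash
python3 - <<'E'
from h import *
a,d=load('top0'); b,e=load('side0')
c1=cv2.resize(a[120:205,225:435],None,fx=3.8,fy=3.8,interpolation=cv2.INTER_CUBIC)
c2=cv2.resize(b[140:300,280:440],None,fx=3.7,fy=3.7,interpolation=cv2.INTER_CUBIC)
cv2.imwrite('pics/c1.png',c1[:,:,::-1]);cv2.imwrite('pics/c2.png',c2[:,:,::-1])
C=cloud('top',d); D=cloud('side',e)
for n,im,P in(('top',a,C),('side',b,D)):
    hsv=cv2.cvtColor(im,cv2.COLOR_RGB2HSV)
    for nm,lo,hi in(('green',(50,120,60),(80,255,255)),('orange',(5,180,120),(17,255,255))):
        m=cv2.inRange(hsv,lo,hi); k,l,s,ce=cv2.connectedComponentsWithStats(m)
        for i in range(1,k):
            if s[i,4]>40: print(n,nm,s[i],ce[i].round(1),np.median(P[l==i],0).round(4))
E
```

```text
top green [336  90  19  23 128] [343.9 102.4] [ 0.8172 -0.0591  0.0319]
top green [349  99  41  40 772] [370.  119.6] [ 0.7647 -0.144   0.0329]
top green [268 159  18   9 122] [276.4 163. ] [0.5899 0.1396 0.1387]
top green [142 244  23  28 422] [152.6 257.1] [0.3135 0.513  0.0323]
top green [161 248  45  34 948] [184.2 265.5] [0.2894 0.4145 0.0325]
side green [125  69  10  40  82] [130.6  88. ] [-0.41    1.2814  0.1997]
side green [ 25 114   9  10  43] [ 29.  118.6] [-0.5341  0.4789  0.3094]
side green [247 161  19  11  88] [256.8 164. ] [0.3144 0.5158 0.0289]
side green [239 168  24  19 346] [250.5 177.4] [0.2915 0.3918 0.029 ]
side green [324 174  10  10  55] [328.2 178.8] [0.5912 0.1383 0.1351]
side green [398 224  26  21 234] [412.2 231.9] [ 0.8434 -0.077   0.0315]
side green [380 233  38  34 778] [397.7 249.9] [ 0.7659 -0.1593  0.0313]
side orange [310 157  14  16  98] [316.7 163.7] [0.5597 0.1894 0.1726]
side orange [248 361  18  39 283] [255.3 381.4] [ 0.3312 -0.5338  0.0132]
side orange [226 363  23  11  51] [236.1 366.1] [ 0.288  -0.4855  0.011 ]
side orange [232 374  11  24  75] [238.2 384.4] [ 0.2954 -0.5325  0.013 ]
side orange [207 376   6  20  48] [209.2 385.7] [ 0.2315 -0.5284  0.0135]
side orange [220 383   9  17  46] [223.7 391.6] [ 0.2643 -0.5478  0.0131]
```

View pics/c1.png

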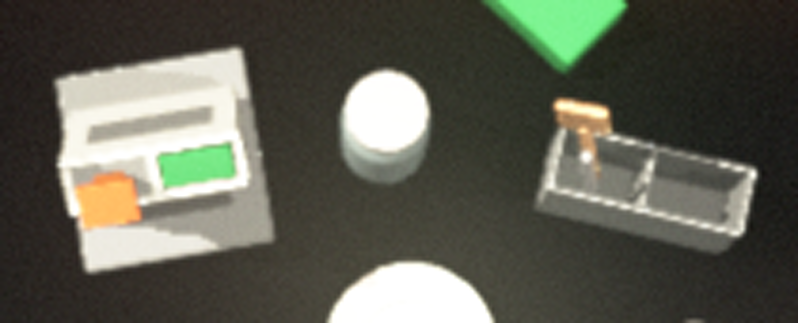

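View pics/c2.png

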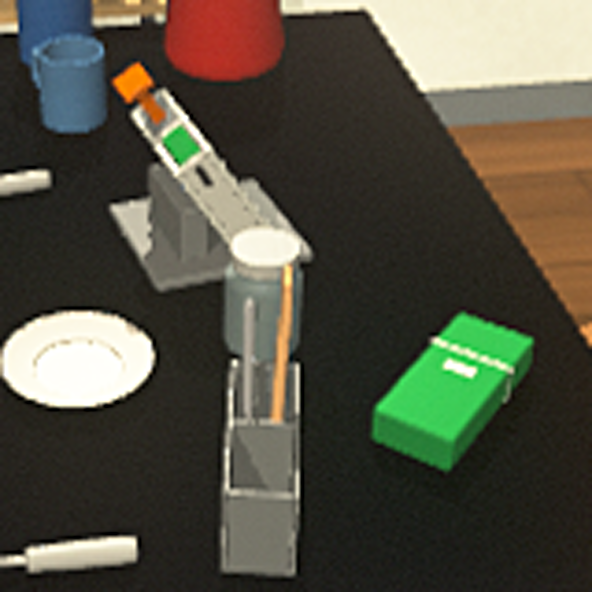

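```bash
python3 - <<'E'
from h import *
a,d=load('top0'); C=cloud('top',d)
hsv=cv2.cvtColor(a,cv2.COLOR_RGB2HSV)
def rect(name,lo,hi,box,z):
    m=np.zeros((400,640),np.uint8); y0,y1,x0,x1=box
    m[y0:y1,x0:x1]=cv2.inRange(hsv,lo,hi)[y0:y1,x0:x1]
    cs,_=cv2.findContours(m,cv2.RETR_EXTERNAL,cv2.CHAIN_APPROX_NONE); c=max(cs,key=cv2.contourArea)
    r=cv2.minAreaRect(c); print(name,m.sum()//255,r)
    K,T,_=cam('top')
    P=C[m>0]; P=P[np.abs(P[:,2]-z)<.03]
    print(P.mean(0).round(4),P.min(0).round(4),P.max(0).round(4))
    c0=P.mean(0);u,s,v=np.linalg.svd(P-c0,full_matrices=False); print('normal',v[2].round(3),'axis',v[0].round(3),(s/np.sqrt(len(P))).round(4), 'ext',np.ptp((P-c0)@v.T,axis=0).round(4))
rect('green',(45,80,40),(85,255,255),(150,180,260,295),.138)
rect('orange',(3,120,80),(20,255,255),(155,190,240,270),.18)
# base: low points around dock
for nm,bx,zl,zh in(('base',(125,200,230,305),.008,.05),('caddyrim',(140,200,355,435),.07,.09),('jar',(130,175,305,345),.09,.12)):
    y0,y1,x0,x1=bx; P=C[y0:y1,x0:x1].reshape(-1,3); P=P[(P[:,2]>zl)&(P[:,2]<zh)]
    q=cv2.minAreaRect((P[:,:2]*1000).astype(np.float32)); print(nm,len(P),q,np.median(P[:,2]))
    print(cv2.boxPoints(q).round(1).tolist())
# height profile through housing
print(C[125:195:3,277].round(3))
E
```

```text
green 163 ((276.35137939453125, 163.1081085205078), (8.548747062683105, 19.070283889770508), 80.53767395019531)
[0.5897 0.1385 0.1376] [0.5759 0.1112 0.1261] [0.6047 0.1669 0.1476]
normal [-0.507 -0.101  0.856] axis [-0.204  0.979 -0.005] [0.0158 0.0073 0.0026] ext [0.0554 0.0248 0.017 ]
orange 182 ((253.03848266601562, 172.1923065185547), (13.335897445678711, 14.904827117919922), 78.69007110595703)
[0.5511 0.1967 0.1792] [0.5341 0.176  0.1505] [0.5768 0.219  0.1908]
normal [ 0.338  0.099 -0.936] axis [-0.091  0.993  0.072] [0.0115 0.0091 0.0064] ext [0.0426 0.0323 0.044 ]
base 1144 ((623.166015625, 182.85931396484375), (169.9327392578125, 168.99046325683594), 11.393826484680176) 0.011528458761993599
[[523.2000122070312, 248.89999389648438], [556.5999755859375, 83.19999694824219], [723.2000122070312, 116.80000305175781], [689.7999877929688, 282.5]]
caddyrim 279 ((601.2224731445312, -217.1461944580078), (158.20782470703125, 57.12120819091797), 77.93331146240234) 0.0780812759428815
[[556.7999877929688, -288.5], [612.5999755859375, -300.5], [645.7000122070312, -145.8000030517578], [589.
[... 196 characters left out ...]
00762939453], [614.7000122070312, -37.20000076293945], [676.7000122070312, -35.5], [675.0999755859375, 24.299999237060547]]
[[ 0.75   0.156 -0.003]
 [ 0.74   0.156 -0.002]
 [ 0.729  0.155 -0.   ]
 [ 0.72   0.155 -0.004]
 [ 0.705  0.153  0.013]
 [ 0.696  0.153  0.008]
 [ 0.686  0.153  0.01 ]
 [ 0.663  0.148  0.055]
 [ 0.646  0.144  0.083]
 [ 0.63   0.141  0.111]
 [ 0.614  0.138  0.137]
 [ 0.603  0.137  0.145]
 [ 0.594  0.137  0.145]
 [ 0.588  0.137  0.135]
 [ 0.581  0.138  0.127]
 [ 0.572  0.137  0.126]
 [ 0.581  0.146  0.042]
 [ 0.578  0.148  0.01 ]
 [ 0.568  0.148  0.012]
 [ 0.558  0.147  0.011]
 [ 0.549  0.147  0.01 ]
 [ 0.541  0.148 -0.002]
 [ 0.532  0.148 -0.003]
 [ 0.522  0.147 -0.001]]
```

Candidates for the case: top-view green at (173,263) and (362,112), both larger loose cases, and (276,163) flush in the dock slot. The crop shows the last one in the housing with the orange pad beside it at (253,172), and it has the right size and height, so I choose it. The pad measures (0.551, 0.197, 0.179) against (0.5506, 0.198, 0.180) predicted from the slot. Next I move above the pad.

```bash
python3 -m inch '[2.6,-3.2,0,-0.084,2.7,-3.2,0,-0.084,2.7,-3.2,0,-0.084,2.7,-3.2,0,-0.084,2.7,-3.2,0,-0.084,2.7,-3.2,0,-0.084,2.7,-3.2,0,-0.084,2.7,-3.2,0,-0.084,2.7,-3.2,0,-0.084,2.7,-3.2,0,-0.084,2.6,-3.2,0,-0.084,2.5,-3.4,0,-0.08,0,0,0,0,0,0,0,0]' 0 40; python3 - <<'E'
from h import *
s=manip.sense(); print(s['tcp_pos'],s['q'].round(2),s['force'],s['finger_gap'])
from scipy.spatial.transform import Rotation as R
print(R.from_quat(s['tool_rot']).as_matrix().round(3))
snap('side','s1')
p,_=snap('top','t1')
cv2.imwrite('pics/t1c.png',cv2.resize(p[120:240,200:360],None,fx=4.5,fy=4.5)[:,:,::-1])
E
```

```text
t: 1.85
tcp_pos: [0.544, 0.1973, 0.2498]
tool_rot: [0.633, 0.774, -0.0, -0.001]
force: [0.2, 0.5, 1.3]
finger_gap: -0.002
[0.54395477 0.19725585 0.24979886] [ 0.15  0.47  1.55  0.    1.13 -0.04] [0.19604465 0.45429176 1.32916984] -0.0024815780956745667
[[-0.198  0.98  -0.002]
 [ 0.98   0.198  0.   ]
 [ 0.001 -0.002 -1.   ]]
```

```bash
python3 -m inch '[0,-0.1,-1.5,0,0,0,-1.5,0,0,0,-0.5,0,0,0,0,0]'; python3 -m inch '[0.26,0.05,-0.42,0,0.26,0.05,-0.42,0,0.26,0.05,-0.42,0,0.26,0.05,-0.42,0,0,0,0,0]'; python3 - <<'E'
from h import *
p,_=snap('side','s2')
cv2.imwrite('pics/s2c.png',cv2.resize(p[100:240,260:420],None,fx=4,fy=4)[:,:,::-1])
E
```

```text
t: 2.45
tcp_pos: [0.5443, 0.1962, 0.2144]
tool_rot: [0.633, 0.774, -0.001, -0.001]
force: [-0.7, -0.7, 0.1]
finger_gap: -0.0
t: 3.08
tcp_pos: [0.5553, 0.1982, 0.1988]
tool_rot: [0.633, 0.774, 0.0, 0.0]
force: [-0.8, 0.3, 3.3]
finger_gap: 0.004
```

View pics/s2c.png

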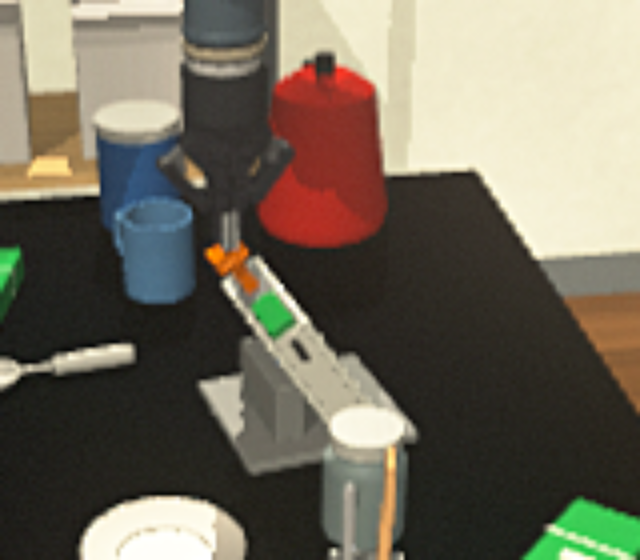

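The crop shows the closed fingertips on the orange pad at about crop (230,255), with the case still seated at (272,312). Force is 3 N, so contact is made and I keep pressing.

```bash
python3 -m inch '[0.26,0.05,-0.42,0,0.26,0.05,-0.42,0,0.26,0.05,-0.42,0,0.26,0.05,-0.42,0,0.26,0.05,-0.42,0,0.26,0.05,-0.42,0,0.26,0.05,-0.42,0,0,0,0,0]'; python3 -m inch '[0.1,0.02,-0.17,0,0.1,0.02,-0.17,0,0,0,0,0]';python3 -m inch '[0.1,0.02,-0.17,0,0.1,0.02,-0.17,0,0,0,0,0]'
```

```text
t: 4.12
tcp_pos: [0.5733, 0.2019, 0.1696]
tool_rot: [0.633, 0.774, 0.0, -0.0]
force: [-2.4, -1.9, 5.5]
finger_gap: -0.006
t: 4.5
tcp_pos: [0.5752, 0.2022, 0.1666]
tool_rot: [0.633, 0.774, 0.0, -0.0]
force: [-2.0, -0.2, 6.8]
finger_gap: -0.003
t: 4.88
tcp_pos: [0.576, 0.2024, 0.1654]
tool_rot: [0.633, 0.774, -0.001, -0.001]
force: [-8.4, -2.1, 21.1]
finger_gap: 0.006
```

```bash
python3 -m inch '[0.08,0.02,-0.13,0,0,0,0,0]'; python3 - <<'E'
from h import *
p,_=snap('side','s3')
cv2.imwrite('pics/s3c.png',cv2.resize(p[100:240,260:420],None,fx=4,fy=4)[:,:,::-1])
E
```

```text
t: 5.12
tcp_pos: [0.5762, 0.2024, 0.1652]
tool_rot: [0.633, 0.774, -0.001, -0.001]
force: [-11.8, -2.2, 26.7]
finger_gap: 0.0
```

View pics/s3c.png

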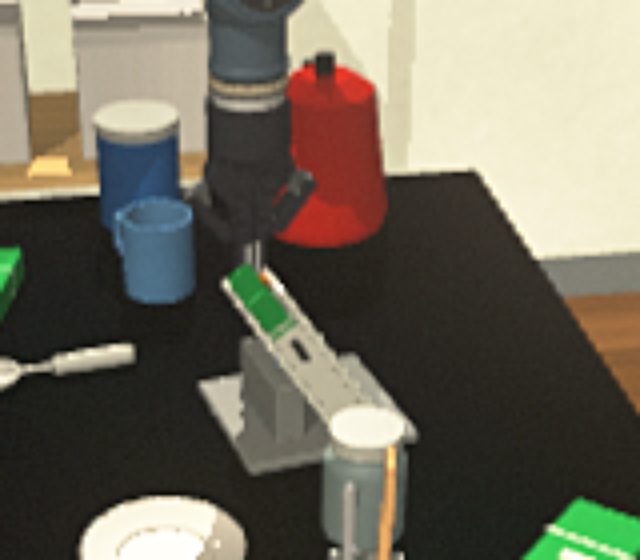

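The force jumped at the stop (27 N) and the case now stands out, its top at crop (240,270). I retreat along the slot axis, go up and open.

```bash
python3 -m inch '[-0.52,-0.1,0.85,0,-0.52,-0.1,0.85,0,-0.52,-0.1,0.85,0,-0.52,-0.1,0.85,0,-0.52,-0.1,0.85,0,-0.52,-0.1,0.85,0,-0.5,-0.5,3,0,0,-0.5,4,0]'; python3 -m inch '[0,-1.5,0,0,0,0,0,0,0,0,0,0]' 100; python3 - <<'E'
from h import *
p,_=snap('side','s4')
cv2.imwrite('pics/s4c.png',cv2.resize(p[100:240,260:420],None,fx=4,fy=4)[:,:,::-1])
a,d=snap('top','t4')
cv2.imwrite('pics/t4c.png',cv2.resize(a[120:240,200:360],None,fx=4.5,fy=4.5)[:,:,::-1])
for n in('side','top'):
    a,d=load('s4' if n=='side' else 't4'); C=cloud(n,d)
    m=cv2.inRange(cv2.cvtColor(a,cv2.COLOR_RGB2HSV),(45,80,40),(85,255,255))
    m2=np.zeros_like(m); 
    if n=='side': m2[150:200,305:350]=m[150:200,305:350]
    else: m2[145:185,255:300]=m[145:185,255:300]
    P=C[m2>0]
    print(n,len(P),P.min(0).round(4),P.max(0).round(4),P.mean(0).round(4))
    o=np.array([.5897,.1385,.138]); c,s=np.cos(.2),np.sin(.2); sn,cs=np.sin(np.radians(32)),np.cos(np.radians(32))
    Z=np.array([-sn*c,-sn*s,cs]);Y=np.array([-s,c,0]);X=np.cross(Y,Z)
    L=(P-o)@np.c_[X,Y,Z]; print(np.percentile(L,[2,50,98],axis=0).round(4)); T=L[L[:,2]>.038]; print('top',len(T),T.mean(0))
E
```

```text
t: 6.18
tcp_pos: [0.5402, 0.1864, 0.2815]
tool_rot: [0.633, 0.774, -0.002, -0.002]
force: [0.4, -0.6, -0.3]
finger_gap: -0.004
t: 6.55
tcp_pos: [0.5409, 0.1716, 0.2806]
tool_rot: [0.634, 0.774, -0.001, -0.001]
force: [0.2, -0.8, -0.2]
finger_gap: 0.637
side 139 [ 0.5519  0.0985 -0.0053] [0.6146 0.5284 0.179 ] [0.5758 0.1261 0.1594]
[[-0.0142 -0.0347 -0.0083]
 [-0.0029 -0.0272  0.0366]
 [ 0.0104  0.0882  0.0454]]
top 67 [-0.0027074  -0.00760377  0.04288491]
top 240 [0.323  0.021  0.1348] [0.6026 0.1557 1.2752] [0.5647 0.1285 0.2013]
[[-0.0151 -0.0264 -0.0024]
 [ 0.0047 -0.0059  0.0441]
 [ 0.1303  0.0174  0.4203]]
top 171 [ 0.01204845 -0.00509147  0.08758412]
```

View pics/s4c.png

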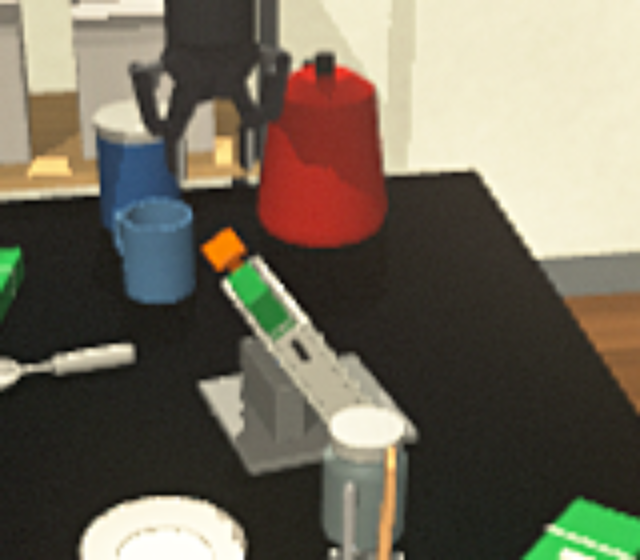

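View pics/t4c.png

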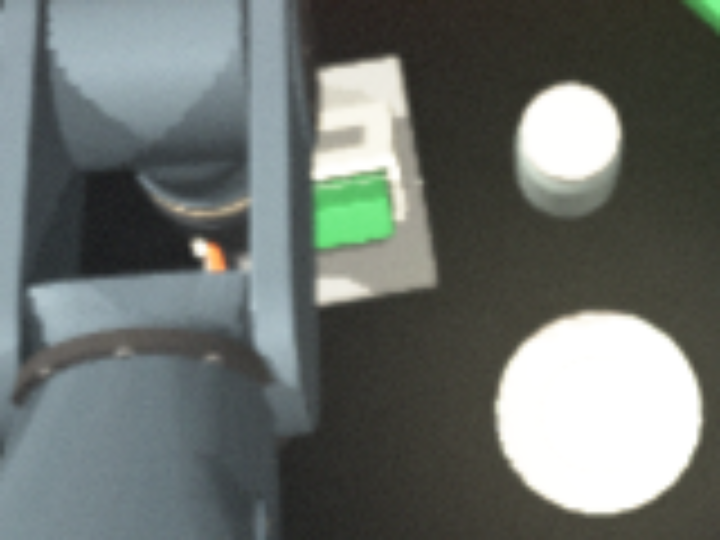

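The ejector is back out at crop (225,250). The case stays up with its top about 45 mm along slot z. I go over the case with the jaws along the dock's x.

```bash
python3 -m inch '[1.7,-1.8,0,0,1.7,-1.8,0,0,0,0,-2.5,0,0,0,-2.5,0,0,0,-2.5,0,0,0,-1.5,0,0,0,0,0]' 100; python3 - <<'E'
from h import *
p,_=snap('side','s5')
cv2.imwrite('pics/s5c.png',cv2.resize(p[130:230,270:390],None,fx=5,fy=5)[:,:,::-1])
E
```

```text
t: 7.52
tcp_pos: [0.576, 0.1349, 0.1908]
tool_rot: [0.634, 0.774, -0.001, -0.001]
force: [0.1, 0.4, -0.8]
finger_gap: 1.0
```

View pics/s5c.png

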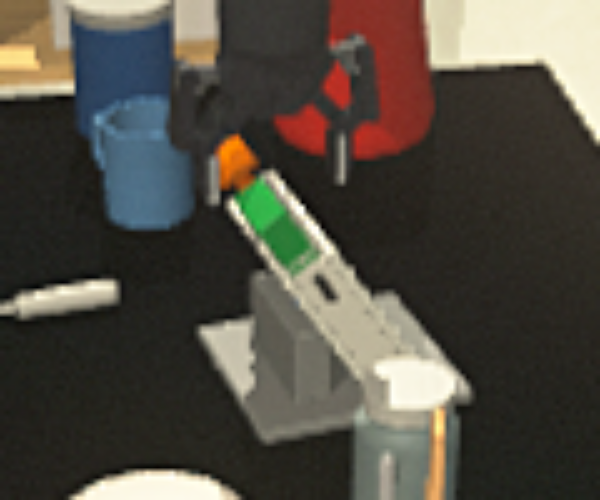

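The fingers straddle the case, at crop x 212 and 342 with the case top at about 260. I lower and close part-way to check.

```bash
python3 -m inch '[0,0,-1.0,0,-0.1,0,-0.8,0,0,0,0,0,0,0,0,0,0,0,0,0]' 56 40; python3 - <<'E'
from h import *
p,_=snap('side','s6')
cv2.imwrite('pics/s6c.png',cv2.resize(p[130:230,270:390],None,fx=5,fy=5)[:,:,::-1])
E
```

```text
t: 8.2
tcp_pos: [0.5751, 0.1358, 0.1744]
tool_rot: [0.633, 0.774, 0.0, 0.0]
force: [-0.2, 0.3, -0.2]
finger_gap: 0.562
```

View pics/s6c.png

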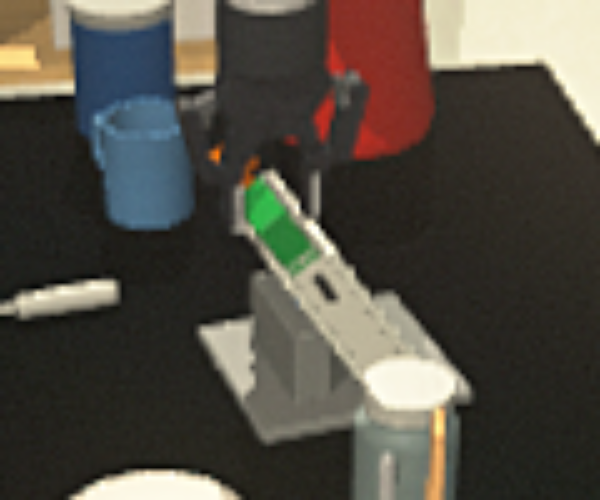

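```bash
python3 -m inch '[0,0,-0.2,0,0,0,0,0,0,0,0,0,0,0,0,0]' 0 40; python3 -m inch '[-0.26,-0.05,0.42,0,-0.26,-0.05,0.42,0,0,0,0,0]'; python3 - <<'E'
from h import *
p,_=snap('side','s7')
cv2.imwrite('pics/s7c.png',cv2.resize(p[130:230,270:390],None,fx=5,fy=5)[:,:,::-1])
E
```

```text
t: 8.75
tcp_pos: [0.5762, 0.1358, 0.1728]
tool_rot: [0.633, 0.774, 0.001, 0.001]
force: [1.6, 0.5, 4.8]
finger_gap: 0.41
t: 9.12
tcp_pos: [0.5714, 0.1348, 0.1806]
tool_rot: [0.633, 0.774, 0.002, 0.001]
force: [4.5, 2.2, 0.0]
finger_gap: 0.412
```

View pics/s7c.png

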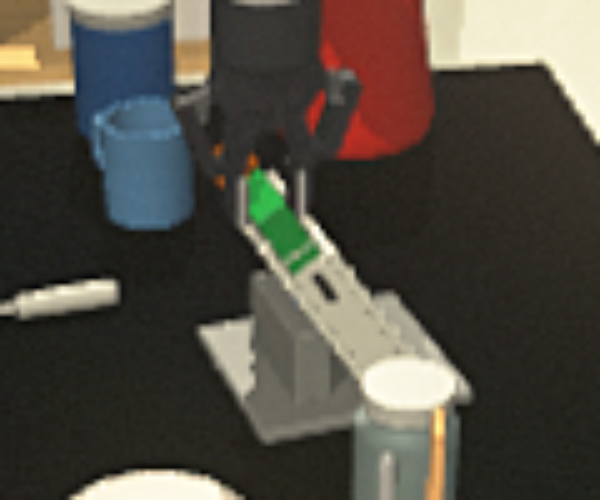

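```bash
python3 -m inch '[-0.26,-0.05,0.42,0,-0.26,-0.05,0.42,0,-0.26,-0.05,0.42,0,-0.26,-0.05,0.42,0,-0.26,-0.05,0.42,0,-0.26,-0.05,0.42,0,0,0,0,0]'; python3 - <<'E'
from h import *
p,_=snap('side','s8')
cv2.imwrite('pics/s8c.png',cv2.resize(p[130:230,270:390],None,fx=5,fy=5)[:,:,::-1])
E
```

```text
t: 10.05
tcp_pos: [0.5556, 0.1318, 0.2058]
tool_rot: [0.633, 0.774, 0.001, 0.001]
force: [5.1, 1.7, -0.1]
finger_gap: 0.41
```

View pics/s8c.png

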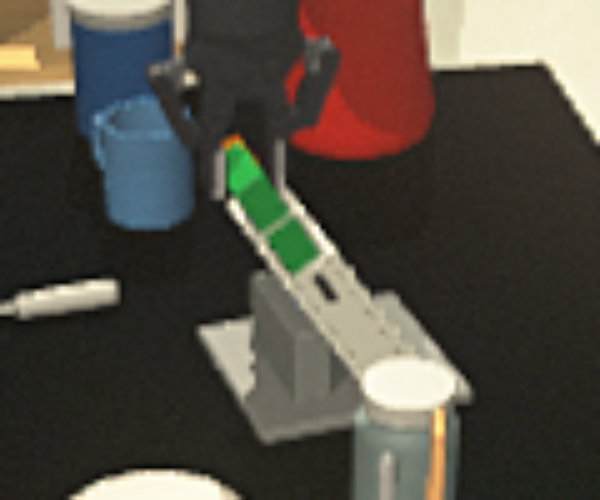

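It follows, with the white band now out at crop (275,228). I keep drawing.

```bash
python3 -m inch '[-0.26,-0.05,0.42,0,-0.26,-0.05,0.42,0,-0.26,-0.05,0.42,0,-0.26,-0.05,0.42,0,-0.26,-0.05,0.42,0,-0.26,-0.05,0.42,0,0,0,0,0]';python3 -m inch '[-0.26,-0.05,0.42,0,-0.26,-0.05,0.42,0,0,0,0,0]'; python3 - <<'E'
from h import *
p,_=snap('side','s9')
cv2.imwrite('pics/s9c.png',cv2.resize(p[120:220,260:380],None,fx=5,fy=5)[:,:,::-1])
E
```

```text
t: 10.98
tcp_pos: [0.5399, 0.1287, 0.2311]
tool_rot: [0.633, 0.774, 0.001, 0.001]
force: [4.5, 2.1, 0.1]
finger_gap: 0.413
t: 11.35
tcp_pos: [0.5344, 0.1276, 0.2398]
tool_rot: [0.633, 0.774, 0.001, 0.001]
force: [3.8, 0.1, 2.8]
finger_gap: 0.408
```

View pics/s9c.png

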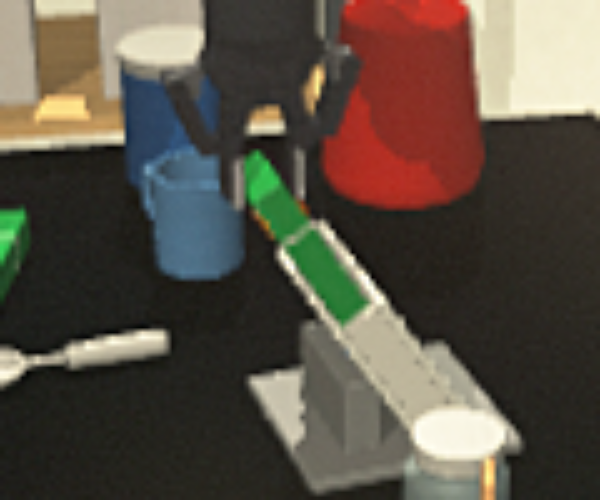

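The side face is visible from crop (265,195) to the rim at (350,318), about 120 mm, which matches the travel of 79 + 45 mm. There has been no slip, and about 6 mm is left in the slot.

```bash
python3 -m inch '[-0.26,-0.05,0.42,0,-0.26,-0.05,0.42,0,-0.26,-0.05,0.42,0,-0.26,-0.05,0.42,0,0,0,0,0]';  python3 - <<'E'
from h import *
p,_=snap('side','s10')
cv2.imwrite('pics/s10c.png',cv2.resize(p[110:210,260:380],None,fx=5,fy=5)[:,:,::-1])
E
```

```text
t: 12.02
tcp_pos: [0.522, 0.1256, 0.2557]
tool_rot: [0.633, 0.774, -0.001, -0.001]
force: [0.4, -0.3, -0.7]
finger_gap: 0.293
```

View pics/s10c.png

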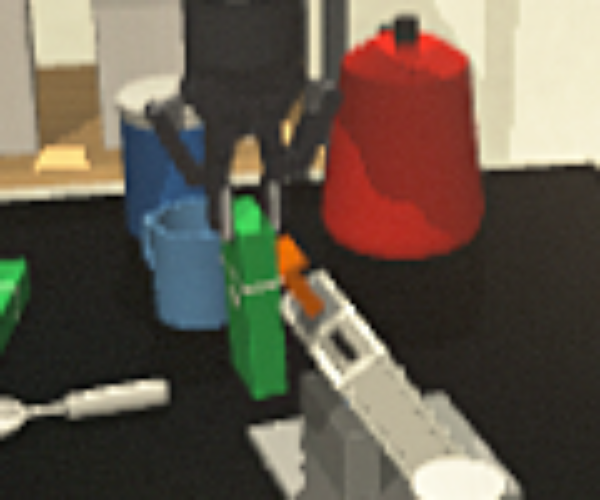

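The case is free and has squared itself upright between the pads, with a gap of 25 mm and its foot at crop (265,390). I lift and look to measure it in the hand.

```bash
python3 -m inch '[-0.5,-0.3,2,0,0,-0.5,2,0,0,-1,2,-0.08,0,-2,1.5,-0.08,0,-3,0,-0.08,0,-4,0,-0.08,0,-4,0,-0.09,0,-4,0,0,0,-4,0,0,0,-4,0,0,0,-4,0,0,0,-4,0,0,0,-3,0,0,0,0,0,0,0,0,0,0]' - 50;  python3 - <<'E'
from h import *
p,d=snap('side','s11'); C=cloud('side',d)
cv2.imwrite('pics/s11c.png',cv2.resize(p[100:320,240:440],None,fx=2.7,fy=2.7)[:,:,::-1])
m=cv2.inRange(cv2.cvtColor(p,cv2.COLOR_RGB2HSV),(45,80,40),(85,255,255))
k,l,s,ce=cv2.connectedComponentsWithStats(m)
for i in range(1,k):
    if s[i,4]>60:
        P=C[l==i]; print(s[i],ce[i],np.percentile(P,[2,50,98],axis=0).round(4).tolist())
a,d=snap('top','t11')
cv2.imwrite('pics/t11c.png',cv2.resize(a[100:260,280:480],None,fx=3.5,fy=3.5)[:,:,::-1])
E
```

```text
t: 13.95
tcp_pos: [0.5175, -0.2515, 0.3304]
tool_rot: [0.778, 0.629, 0.0, -0.001]
force: [-0.8, 0.1, -2.5]
finger_gap: 0.284
[ 114   44   35   94 1011] [130.52126607  98.92185955] [[-0.5487, 1.2127, -0.1163], [-0.4471, 1.268, 0.1106], [-0.392, 1.5745, 0.4096]]
[147  51  10  38 159] [151.62893082  74.28930818] [[-0.3692, 1.4137, 0.1751], [-0.325, 1.4374, 0.2367], [-0.2933, 1.4591, 0.3604]]
[150  96  17  38 320] [159.4125 111.9875] [[-0.3752, 1.3881, -0.1267], [-0.3438, 1.464, 0.0003], [-0.3004, 1.5153, 0.1073]]
[ 24 113  11  11  81] [ 29.22222222 118.        ] [[-0.5374, 0.451, 0.2951], [-0.5342, 0.4811, 0.3104], [-0.5309, 0.5116, 0.325]]
[239 161  27  26 503] [252.4194831  173.95029821] [[0.2473, 0.3589, -0.005], [0.2999, 0.4229, 0.029], [0.3519, 0.6125, 0.0346]]
[316 183  15  56 622] [323.04823151 211.52572347] [[0.5026, -0.2848, -0.0021], [0.5185, -0.2799, 0.2696], [0.5466, 0.1195, 0.3249]]
[ 380  224   45   44 1059] [401.25023607 245.6203966 ] [[0.7167, -0.2047, -0.003], [0.7808, -0.1429, 0.0311], [0.8726, -0.0195, 0.0351]]
```

View pics/s11c.png

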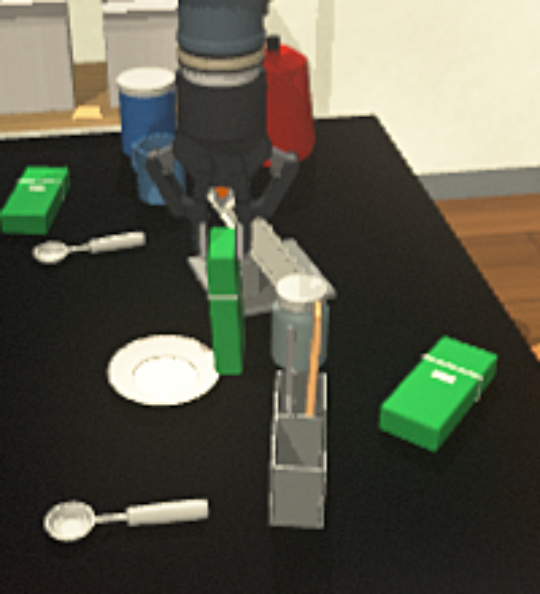

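View pics/t11c.png

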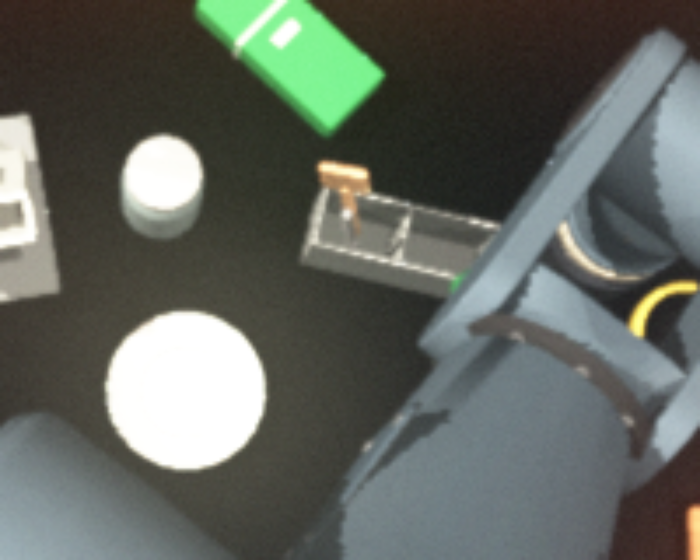

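```bash
python3 - <<'E'
from h import *
from scipy.spatial.transform import Rotation as R
p,d=load('s11'); C=cloud('side',d); s=manip.sense(); t=s['tcp_pos']; M=R.from_quat(s['tool_rot']).as_matrix(); print(t,M[:,1].round(3))
m=cv2.inRange(cv2.cvtColor(p,cv2.COLOR_RGB2HSV),(45,80,40),(85,255,255)); m[:, :310]=0;m[:,340:]=0;m[245:]=0;m[:180]=0
ex=np.array([M[0,1],M[1,1],0])*np.sign(M[0,1]); ey=np.array([-ex[1],ex[0],0])
L=(C-t)@np.c_[ex,ey,[0,0,1]]
for v in range(184,242,4):
    u=np.where((m[v]>0)&(np.abs(C[v,:,1]+.265)<.05))[0]
    if len(u)>3: q=L[v,u]; print(v,u.min(),u.max(),q[[1,-2]].round(4).tolist(),q.mean(0).round(4))
E
```

```text
[ 0.51770828 -0.25102387  0.33079611] [ 0.978 -0.208 -0.001]
188 317 326 [[-0.0097, 0.0066, -0.0085], [0.0079, 0.0011, -0.0047]] [-0.0009  0.0045 -0.007 ]
192 317 326 [[-0.0078, -0.015, -0.007], [0.0089, -0.014, -0.0069]] [ 0.0006 -0.0146 -0.0069]
196 316 327 [[-0.0088, -0.0313, -0.0083], [0.0124, -0.03, -0.0082]] [ 0.0017 -0.0291 -0.0092]
200 317 328 [[-0.0069, -0.0279, -0.0215], [0.0146, -0.0269, -0.0213]] [ 0.0039 -0.0272 -0.0215]
204 317 328 [[-0.007, -0.0281, -0.0327], [0.0146, -0.0277, -0.032]] [ 0.0039 -0.028  -0.0323]
208 317 328 [[-0.007, -0.0293, -0.0435], [0.0148, -0.0305, -0.0417]] [ 0.0038 -0.0287 -0.0433]
212 318 329 [[-0.0048, -0.029, -0.0552], [0.0167, -0.0217, -0.0591]] [ 0.006  -0.0264 -0.0564]
216 318 329 [[-0.0048, -0.0303, -0.0661], [0.0149, -0.0316, -0.0642]] [ 0.0051 -0.0276 -0.0675]
220 318 330 [[-0.0049, -0.0306, -0.0778], [0.0183, -0.0072, -0.0931]] [ 0.007  -0.0242 -0.0817]
224 319 330 [[-0.0025, -0.0314, -0.0893], [0.0188, -0.0151, -0.0999]] [ 0.0083 -0.0253 -0.0931]
228 319 330 [[-0.0027, -0.0306, -0.1021], [0.0192, -0.0208, -0.1082]] [ 0.0083 -0.0265 -0.1046]
232 319 329 [[-0.003, -0.0282, -0.1164], [0.0173, -0.0296, -0.1142]] [ 0.0072 -0.0297 -0.1147]
236 320 329 [[-0.0005, -0.0292, -0.1282], [0.0173, -0.0298, -0.1267]] [ 0.0084 -0.0297 -0.1273]
```

```bash
python3 - <<'E'
from h import *
b,e=load('side0'); D=cloud('side',e)
P=D[225:300,330:370].reshape(-1,3); P=P[(P[:,2]>.07)&(P[:,2]<.088)]
q=cv2.minAreaRect((P[:,:2]*1000).astype(np.float32)); print(len(P),q,cv2.boxPoints(q).round(1).tolist())
ex=np.array([.978,-.209]);ey=np.array([.209,.978]); c=np.array([.5935,-.2533])
for z,h in ((.08,80),):
  o=np.array([[sx*28,sy] for sx in(-1,1) for sy in(-42,116)])/1000
  W=np.c_[c+o[:,:1]*ex+o[:,1:]*ey,np.full(4,z)]
  for n,t in(('side','side0'),('top','top0')):
    uv=proj(n,W); print(n,uv.round(1).tolist())
    im=load(t)[0].copy(); 
    for x,y in uv: im[int(round(y)),int(round(x))]=[255,0,0]
    bx=(220,300,320,380) if n=='side' else(140,200,350,440)
    cv2.imwrite(f'pics/chk_{n}.png',cv2.resize(im[bx[0]:bx[1],bx[2]:bx[3]],None,fx=6,fy=6,interpolation=0)[:,:,::-1])
E
```

```text
256 ((603.5601196289062, -218.42855834960938), (162.71731567382812, 54.38420104980469), 77.51419830322266) [[559.4000244140625, -292.0], [612.5, -303.70001220703125], [647.7000122070312, -144.89999389648438], [594.5999755859375, -133.10000610351562]]
side [[338.8, 272.7], [340.9, 236.8], [359.7, 273.8], [359.3, 237.6]]
top [[420.2, 181.9], [368.8, 169.8], [423.9, 164.2], [372.8, 152.2]]
```

View pics/chk_side.png

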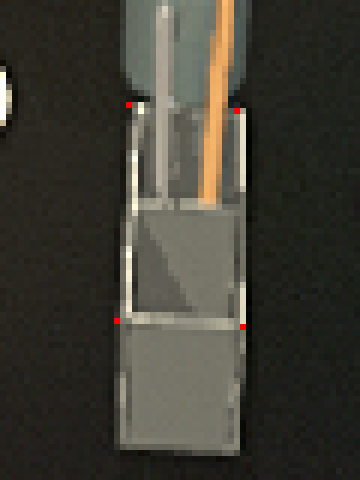

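View pics/chk_top.png

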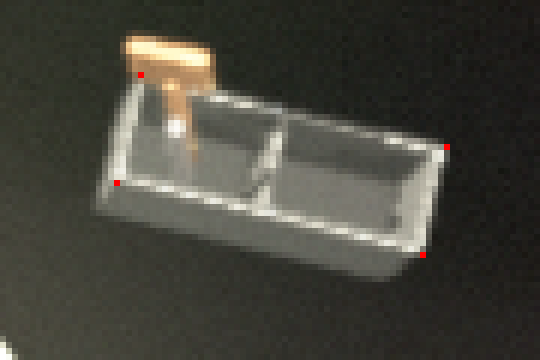

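The projected rim corners (red) land on the caddy rim in both views, so the bay is at about (0.594, -0.2535). In the hand the case leans about 3.5°, its foot is about 8 mm toward +x and about 135 mm below the TCP. I go above the bay with that allowed for.

```bash
python3 -m inch '[2.3,0,0,0,2.3,0,0,0,2.4,-0.1,0,0,0,0,-2.5,0,0,0,-2.5,0,0,0,-2.5,0,0,0,-2.0,0,0,0,0,0,0,0,0,0]';  python3 - <<'E'
from h import *
from scipy.spatial.transform import Rotation as R
p,d=snap('side','s12'); C=cloud('side',d)
cv2.imwrite('pics/s12c.png',cv2.resize(p[180:320,280:420],None,fx=4,fy=4)[:,:,::-1])
m=cv2.inRange(cv2.cvtColor(p,cv2.COLOR_RGB2HSV),(45,80,40),(85,255,255)); m[:, :320]=0;m[:,375:]=0;m[300:]=0
c=np.array([.594,-.2535,.004]); ex=np.array([.978,-.208,0]); ey=np.array([.208,.978,0])
L=(C-c)@np.c_[ex,ey,[0,0,1]]
for v in range(190,300,5):
    u=np.where((m[v]>0)&(np.abs(L[v,:,1]+.028)<.01))[0]
    if len(u)>3: print(v,u.min(),u.max(),L[v,u].mean(0).round(4))
E
```

```text
t: 15.18
tcp_pos: [0.5885, -0.253, 0.237]
tool_rot: [0.777, 0.629, 0.0, 0.001]
force: [-0.3, -0.0, -0.4]
finger_gap: 0.287
225 345 354 [-0.0048 -0.0281  0.2261]
230 345 354 [-0.0043 -0.0297  0.2117]
235 345 354 [-0.0038 -0.0302  0.1963]
240 346 354 [-0.002  -0.0303  0.1803]
245 346 354 [-0.0015 -0.0297  0.1634]
250 346 355 [ 0.0004 -0.0298  0.1468]
255 346 355 [ 0.0009 -0.0308  0.1306]
260 346 355 [ 0.0015 -0.0298  0.1125]
```

View pics/s12c.png

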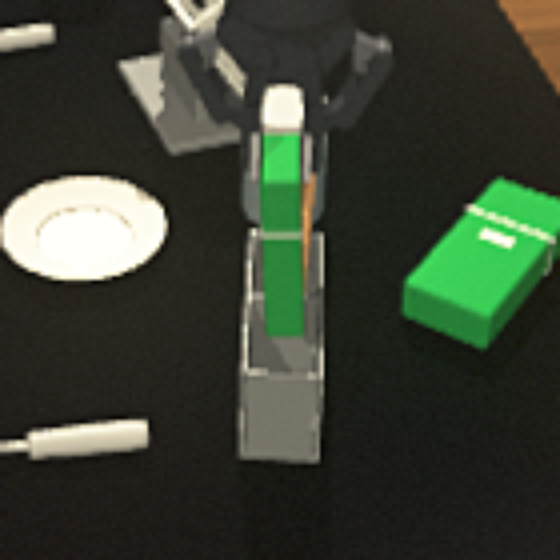

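The case hangs over the bay, within ±5 mm in x and with its front face at -30 mm of the 38 mm available. I lower it.

```bash
python3 -m inch '[0,0,-1.5,0,0,0,-1.5,0,0,0,-1.5,0,0,0,-1.5,0,0,0,-1.5,0,0,0,-1,0,0,0,0,0]'; python3 -m inch '[0,0,-0.3,0,0,0,-0.3,0,0,0,0,0]';  python3 -m inch '[0,0,-0.3,0,0,0,0,0]'; python3 - <<'E'
from h import *
p,d=snap('side','s13')
cv2.imwrite('pics/s13c.png',cv2.resize(p[180:320,280:420],None,fx=4,fy=4)[:,:,::-1])
E
```

```text
t: 16.1
tcp_pos: [0.5874, -0.253, 0.1498]
tool_rot: [0.778, 0.629, -0.0, -0.001]
force: [0.8, 0.4, -1.1]
finger_gap: 0.292
t: 16.48
tcp_pos: [0.5879, -0.2533, 0.1451]
tool_rot: [0.778, 0.629, 0.0, 0.0]
force: [0.7, 0.8, -0.8]
finger_gap: 0.29
t: 16.73
tcp_pos: [0.5877, -0.2532, 0.1418]
tool_rot: [0.778, 0.629, -0.0, -0.0]
force: [0.2, 0.1, -1.1]
finger_gap: 0.287
```

View pics/s13c.png

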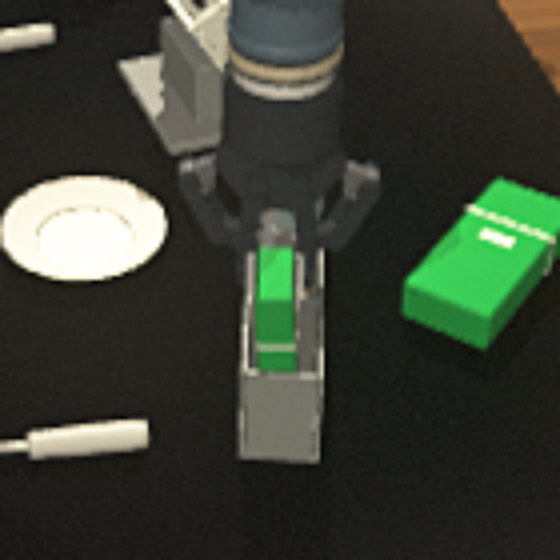

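```bash
python3 -m inch '[0,0,-0.2,0,0,0,0,0]'; python3 -m inch '[0,0,-0.2,0,0,0,0,0]';  python3 -m inch '[0,0,-0.15,0,0,0,0,0]'
```

```text
t: 17.02
tcp_pos: [0.5877, -0.2532, 0.1398]
tool_rot: [0.778, 0.629, -0.0, -0.0]
force: [-0.4, -0.0, -2.3]
finger_gap: 0.294
t: 17.27
tcp_pos: [0.5882, -0.2536, 0.1393]
tool_rot: [0.778, 0.629, 0.0, 0.001]
force: [-0.1, -0.1, 4.4]
finger_gap: 0.286
t: 17.52
tcp_pos: [0.5885, -0.2537, 0.1392]
tool_rot: [0.778, 0.629, 0.0, 0.001]
force: [-2.0, 0.9, 10.9]
finger_gap: 0.29
```

The foot is on the floor: contact at TCP z 0.139 against 0.139 expected, with 11 N. I ease off, open and retreat straight up.

```bash
python3 -m inch '[0,0,0.2,0,0,0,0,0]'; python3 -m inch '[0,0,0,0,0,0,0,0,0,0,0,0]' 40; python3 -m inch '[0,0,0,0,0,0,0,0,0,0,0,0]' 65; python3 -m inch '[0,0,1,0,0,0,1.5,0,0,0,2.5,0,0,0,3,0,0,0,3,0,-2,0,2,0,-4,-1,0,0,-4,-1,0,0,0,0,0,0,0,0,0,0]'; python3 - <<'E'
from h import *
p,d=snap('side','s14'); C=cloud('side',d)
cv2.imwrite('pics/s14c.png',cv2.resize(p[140:320,240:440],None,fx=3.3,fy=3.3)[:,:,::-1])
a,_=snap('top','t14'); cv2.imwrite('pics/t14.png',a[:,:,::-1])
m=cv2.inRange(cv2.cvtColor(p,cv2.COLOR_RGB2HSV),(45,80,40),(85,255,255)); m[:, :335]=0;m[:,370:]=0;m[300:]=0
c=np.array([.594,-.2535,.004]); ex=np.array([.978,-.208,0]); ey=np.array([.208,.978,0])
L=(C-c)@np.c_[ex,ey,[0,0,1]]
for v in range(210,300,4):
    u=np.where(m[v]>0)[0]
    if len(u)>3: print(v,u.min(),u.max(),np.median(L[v,u],0).round(4))
E
```

```text
t: 17.77
tcp_pos: [0.5883, -0.2536, 0.1393]
tool_rot: [0.778, 0.629, 0.0, 0.001]
force: [-0.2, 1.1, 5.6]
finger_gap: 0.288
t: 18.15
tcp_pos: [0.5878, -0.2532, 0.1381]
tool_rot: [0.778, 0.629, -0.0, -0.0]
force: [0.4, 0.8, 0.0]
finger_gap: 0.397
t: 18.52
tcp_pos: [0.5879, -0.2533, 0.1385]
tool_rot: [0.778, 0.629, -0.0, -0.0]
force: [-0.6, -0.0, -0.0]
finger_gap: 0.648
t: 19.77
tcp_pos: [0.4887, -0.2738, 0.2697]
tool_rot: [0.778, 0.629, 0.0, 0.001]
force: [0.5, 1.0, -0.3]
finger_gap: 0.651
246 347 356 [0.0032 0.0103 0.1279]
250 347 356 [ 0.0034 -0.0064  0.1276]
254 347 356 [ 0.0036 -0.0233  0.128 ]
258 347 356 [ 0.0039 -0.0301  0.1202]
262 347 355 [ 0.003  -0.0306  0.1067]
266 347 355 [ 0.0035 -0.0306  0.0915]
270 346 355 [ 0.0027 -0.0307  0.0774]
```

View pics/s14c.png

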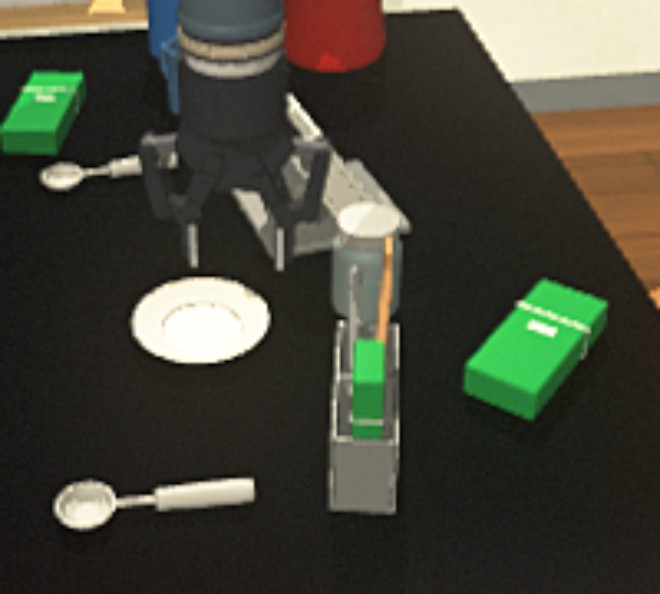

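View pics/t14.png

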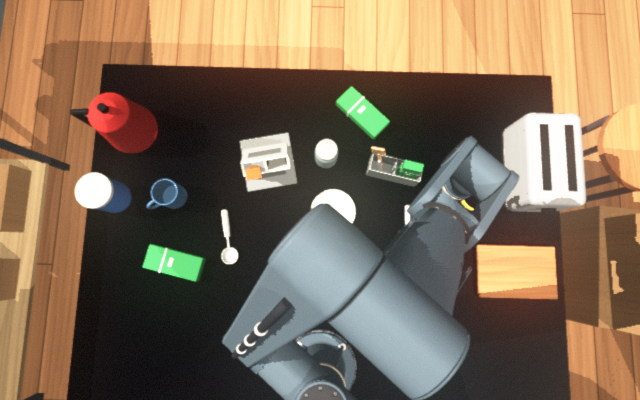

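The case stands upright and centred in the bay, at top (410,167) and side crop (370,385). Its top is 128 mm above the bay floor with a constant x of about 3 mm, so there is no lean. The ejector is out and the bystanders in view sit where they were. I hand the job in.

```bash
python3 - <<'E'
from station import job
print(job.sign_off())
E
```

```text
the job is handed in; nothing more can be done
None
```

The case is standing upright in the empty bay of the caddy and has been let go. The job took about 20 s of the 56 s allowed.

- **Ejecting:** I pressed the orange slide until the force jumped at its stop, about 29 N in total. The case came up 45 mm and stayed up when the slide sprang back.
- **Drawing out:** I gripped the case across its 26 mm and drew it out along the slot axis. It swung upright between the pads as it came free.
- **Placing:** I lowered it until the foot touched the bay floor, eased off, opened the gripper and withdrew.

**Last checks:**
- The top of the case measures about 128 mm above the bay floor, against 130 mm nominal.
- It shows no measurable lean and sits about 3 mm off centre in x.
- The other things in view looked unmoved. In the last top picture the arm hid one spoon and part of the egg ring and saucer. The same check's side picture showed that spoon and the saucer in place, and the egg ring was seen only in part.

**What differed from plan:** the grip was shallow, with the case leaning about 3.5° in the hand. I allowed for this when placing, and the case stood straight once released.

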